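# Register a brass bar in the sawing jig

### The job

Line the brass bar up in the sawing jig: push it across the board, nudging one end or the other as needed, until it lies flat along its whole length against the steel fence, and press it home there for a second with about 12 N. Then slide it along the fence to the left until its end presses lightly (about 8 N) against the stop block, and leave it snug against both. Keep the bar flat on the board, never force it against the steel with more than 22 N, and leave the other things where they are.

Things in the scene. Friction and masses are not known exactly. Their poses are not given: they have to be found in the camera images.
- board: flat plywood jig board lying fixed on the bench, 300 mm (x) by 440 mm (y) by 18 mm thick; origin at the centre of its underside, on the bench. Its top, on which the bar slides, is 18 mm above the bench
- fence: straight dark steel rail fixed on the board's far half, 20 mm thick (x), 360 mm long (y), 12 mm high; origin at the centre of its underside, on the board's top. Its y runs along the rail to the robot's left, its x points across it, away from the robot; the working face is the one at x = -10 mm, towards the robot. It is rigid and does not give. It is turned some degrees from the board
- stop: dark steel block with a screw on top, 32 mm (x) by 30 mm (y) by 12 mm high, fixed on the board on the robot's side of the fence, near the fence's left (+y) end, with its axes parallel to the fence's; origin at the centre of its underside, on the board's top. The bar's left end face comes to rest on its face at y = -15 mm. Rigid
- bar: loose plain brass bar (capped box section), 25 mm wide (x), 220 mm long (y), 15 mm high, 0.35 to 0.65 kg, lying flat and skewed on the board between robot and fence, 25 to 80 mm short of the stop; origin at the centre of its underside, y along it to the left, x towards the fence (flush: x = -22.5 mm of the fence's frame). It stays where left; board friction is a few N and can take over half of a push against the fence
- bar_left (a point): centre of the bar's left (+y) end face, half-way up: 110 mm from the bar's middle, 7.5 mm above the board's top; axes as the bar's
- bar_right (a point): centre of the bar's right (-y) end face, half-way up; axes as the bar's
- dapping_block: bystander: loose steel block, 34 by 34 by 30 mm high, with shallow round dimples on top, standing on the board behind the fence's right part; origin at the centre of its underside
- jar: bystander: loose lidded glass jar, 60 mm across, 75 mm high, standing on the bench left of the board; origin at the centre of its underside
- mallet: bystander: loose mallet, 230 mm long, with wooden handle and white head, lying on the bench right of the board
Things that resemble listed ones, but are neither listed nor needed, are in the scene too. Of the things like the bar, leave any that is orange or white; of the rest the smaller one is meant.

How it is judged:
On the way, in this order (a step that is already met when the one before it is completed fails the run):
1. the bar lies flush on the fence at both ends (gap under 1.7 mm) and is pressed on it with more than 4 N for 0.4 s (x of each of bar_left, bar_right in the frame of fence above -0.0242 m and contact force between bar and fence above 4 N), for 0.4 s.
2. then the bar's left end is pressed on the stop with more than 2 N for 0.2 s (contact force between bar and stop above 2 N), for 0.2 s.
At the end, for the whole second after the job is handed in: the bar lies flat on the board, at rest, within 1.7 mm of the fence at both its ends and its left end within 2 mm of the stop block (x of each of bar_left, bar_right in the frame of fence above -0.0242 m and y of bar_left in the frame of stop above -0.017 m and z of each of bar_left, bar_right in the frame of board below 0.0285 m and linear speed of bar below 0.005 m/s); the robot touches nothing.
It fails at once if the bar is forced on the fence with more than 22 N (contact force between bar and fence above 22 N).
It fails at once if the bar is forced on the stop with more than 22 N (contact force between bar and stop above 22 N).
It fails at once if the bar is lifted or tipped: an end more than 10 mm above its height when flat (z of any of bar_left, bar_right in the frame of board above 0.0355 m).
It fails at once if a bystander is moved by more than 20 mm (distance of any of dapping_block, jar, mallet from where it was at the start of the episode above 0.02 m).
It also fails if it takes over 72 s, if anything falls off the work surface, if the arm or the gripper's body presses on something with over 40 N, if the wrist force passes 120 N, or if a joint passes its speed limit or range.

### The arm

A 6-joint arm with a two-finger parallel gripper is mounted at the origin on the work surface. World frame = base frame: x ahead of the robot, y to its left, z up, the work surface at z = 0. Lengths are in m, angles in rad, forces in N, time in s.
With the tool pointing down it reaches from about 0.4 to 0.825 m from the base axis. Payload 7 kg.
Tool frame: the origin (TCP) lies at the very end of the fingers, on their centre line; the grasp point (between the pads) lies 19 mm behind it; x points along the fingers, y is the direction in which the jaws open and shut, and the axes are right-handed (so a half turn about x gives the same grasp; the last joint's range is limited). The gripper opens to 88 mm and grips with 3 to 60 N. Pads are 19 mm wide; open, the fingers measure 130 mm over their backs; the gripper's body (78 mm by 193 mm) begins 47 mm behind the grasp point.
Start: joints at [-0.899, 0.359, 0.012, 0, -1.224, -0.288], TCP at [0.253, -0.626, 0.227] pointing down, gripper open.
Joint ranges: [-3.07, 3.07], [-1.43, 2.12], [-1.02, 1.25], [-3.03, 1.67], [-3.05, -0], [-3.03, 3.03]. Speed limits (rad/s): [2.39, 2.39, 3.01, 3.14, 3.14, 3.14].

### API

Orientations are given as [roll, pitch, yaw] about the fixed x, y, z axes, in that order (R = Rz(yaw) Ry(pitch) Rx(roll)).
In Python, from station import arm, cams gives the robot as it stands. The module is installed in compiled form; this text tells all that it offers.
- The arm moves only by the tool carry_out, never from a script. Its argument "deltas" is a list of rows, each a list of 6 numbers: the shift along the tool's x, y, z in units of 0.04 m (1.0 is 0.04 m), then the turn, a rotation vector about the tool's x, y, z in units of 4 degrees (1.0 is 4 degrees). In form: [[tx, ty, tz, ax, ay, az], ...]. A call has 1 to 5 rows; each row shifts and turns the pose as measured when the row begins, along the tool's axes as they then stand; what a row does not reach is not made up. A row lasts 1/10 s, in which the tool goes at most 50 mm and 8.59 degrees, less where a joint would pass 70% of its speed; a pose out of reach is approached as far as the arm can. A call with a number of a shift or a turn outside -1 to 1 is refused whole. A call with a gripper value outside its range is refused whole. "hand" is the closure, from 0 (fully open) to 1 (shut), set as the call begins (left out, the last holds). The fingers move at their own pace and stop on an object; "newtons" is the grip in N (left out, the last holds). Time passes only in rows, so rows that do not move let the fingers close. It gives the time, the measured TCP pose, the force and the opening at its end, in the units of the state.
- arm.get_state(): the state, without advancing time (a new reading comes with each control period).
- cams.grab_frame(name): name is "scene" or "top" or "wrist"; returns a dict with "pixels" (420x560x3 uint8, red, green, blue), "fx", "fy", "cx", "cy" (pixels), "T" (4x4, takes a point from camera to world coordinates); the wrist camera has in their place "hand_eye" (4x4, takes a point from camera to tool coordinates, whose origin is the TCP and whose axes are the tool frame's). Camera axes: x right, y up, looking along -z (the intrinsics and any distortion apply to the point x, -y, -z); pixel columns grow to the right and rows downward; lengths in m; the calibration is good to about 2 mm. A picture is of the moment at which its call begins: read the wrist's pose just before it. There is no depth.
- arm.job_done(): hands the job in, once; it reports no verdict.
The state is a dict: "t": time; "q": joint angles; "qd": joint speeds; "joint_efforts": joint torques, N m; "eef_pos": TCP position; "ee_rot": TCP orientation; "force": force on the tool from outside, world axes, zero at the start; "moment": the same for the moment, N m; "width": finger opening in m.
Only numpy, scipy, OpenCV 4.12 (cv2) and the standard library are available. Lean on these libraries where they do the work, as an engineer would, in place of code of your own. Each camera call takes 0.05 s, during which the arm holds its last target.

## Working session

There is one attempt and no reset: what is moved stays moved. The work goes in short steps, Python scripts to look and compute and a tool call to move; the robot and the scene stay as the last step left them, time stands still between calls to the robot, and variables do not carry over. Pictures are saved under pics/ and viewed, and the job is handed in when it is done.

Besides the shell and the picture viewer there is one more tool, called as name(argument=value, ...), one argument or row to a line, values as JSON. carry_out: Moves the arm, as the interface text tells. Shifts and turns lie within -1 to 1; 1 stands for 0.04 m of shift or 4 degrees of turn. Its arguments: {"type":"object","properties":{"deltas":{"type":"array","items":{"type":"array","items":{"type":"number","minimum":-1,"maximum":1}}},"hand":{"type":"number"},"newtons":{"type":"number"}},"required":["deltas"]}

```bash
ls; mkdir -p pics
python3 - <<'E'
from station import arm,cams
import cv2
print(arm.get_state())
for n in("scene","top"):
    f=cams.grab_frame(n);cv2.imwrite(f"pics/{n}0.png",f["pixels"][:,:,::-1]);print(n,{k:v for k,v in f.items() if k!="pixels"})
E
```

```text
pics
{'t': 0.0, 'q': array([-8.98920149e-01,  3.59410630e-01,  1.10601682e-02, -3.30873304e-04,
       -1.22408055e+00, -2.88132670e-01]), 'qd': array([ 1.15989456e-03,  9.51539196e-04,  1.68089037e-04, -1.47295867e-03,
        1.90708589e-03,  8.31072620e-05]), 'joint_efforts': array([ 3.03870647e-04, -5.82716775e+01,  2.93062162e+01,  6.99715465e+00,
        7.05628467e-03, -1.24163557e-04]), 'eef_pos': array([ 0.25252792, -0.62546584,  0.22561136]), 'ee_rot': array([1.67092726, 1.5691323 , 2.05455808]), 'force': array([-0.12281342, -0.55929462, -0.4522481 ]), 'moment': array([ 0.01024437, -0.00347324, -0.05547005]), 'width': 0.08803986832051243}
scene {'fx': 380.7310931911756, 'fy': 380.7310931911756, 'cx': 274.19242143883514, 'cy': 208.29790059692667, 'T': array([[ 0.42038165, -0.53258262,  0.73459854,  1.21114774],
       [ 0.90733474,  0.24247344, -0.34343893, -0.36900075],
       [ 0.00478897,  0.8109022 ,  0.5851621 ,  0.66478763],
       [ 0.        ,  0.        ,  0.        ,  1.        ]])}
top {'fx': 516.9156636084956, 'fy': 516.9156636084956, 'cx': 280.7243850131192, 'cy': 203.81640797332074, 'T': array([[ 0.00452173,  0.99466588, -0.10305017,  0.32349302],
       [-0.99989111,  0.0059448 ,  0.01350662,  0.00746764],
       [ 0.01404719,  0.10297788,  0.99458445,  1.5281278 ],
       [ 0.        ,  0.        ,  0.        ,  1.        ]])}
```

View pics/scene0.png

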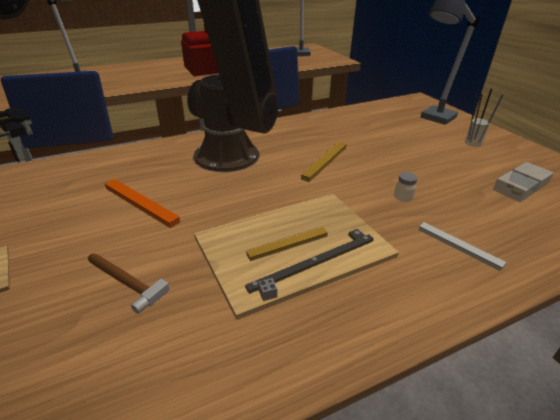

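View pics/top0.png

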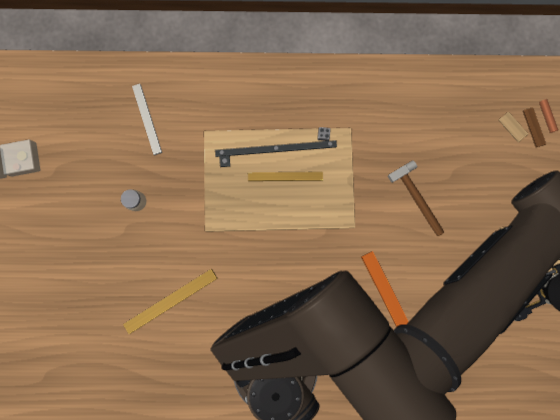

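The top view shows the board (cols 205–355, rows 128–232). On it lie the small brass bar at (248–323, 176) and the dark fence from (215,153) to (337,145). The stop is at (224,161) and the dapping block at (324,133). The larger brass decoy is off the board at (170,300).

```bash
cat > h.py <<'E'
import numpy as np,cv2
def ray(f,uv,T=None):
    T=f["T"] if T is None else T
    uv=np.atleast_2d(np.asarray(uv,float))
    d=np.c_[(uv[:,0]-f["cx"])/f["fx"],-(uv[:,1]-f["cy"])/f["fy"],-np.ones(len(uv))]
    return T[:3,3],d@T[:3,:3].T
def plane(f,uv,z,T=None):
    o,d=ray(f,uv,T); return o+d*((z-o[2])/d[:,2])[:,None]
def big(m,box=None):
    m=m.astype(np.uint8)
    if box: 
        k=np.zeros_like(m);k[box[1]:box[3],box[0]:box[2]]=1;m=m*k
    n,l,s,c=cv2.connectedComponentsWithStats(m)
    i=1+np.argmax(s[1:,4]);return (l==i).astype(np.uint8)
E
python3 - <<'E'
from station import arm,cams
from h import *
f=cams.grab_frame("top");p=f["pixels"];hsv=cv2.cvtColor(p,cv2.COLOR_RGB2HSV)
for (x,y) in [(285,176),(285,200),(260,149),(224,160),(170,300),(300,190)]:print((x,y),hsv[y,x],p[y,x])
c=p[110:240,195:365];cv2.imwrite("pics/topc.png",cv2.resize(c,None,fx=4.6,fy=4.6,interpolation=cv2.INTER_CUBIC)[:,:,::-1])
E
```

```text
(285, 176) [ 20 153 163] [163 129  65]
(285, 200) [ 17 102 187] [187 155 112]
(260, 149) [100  12  66] [63 65 66]
(224, 160) [150   4 130] [130 128 130]
(170, 300) [ 20 152 181] [181 144  73]
(300, 190) [ 18 102 180] [180 150 108]
```

View pics/topc.png

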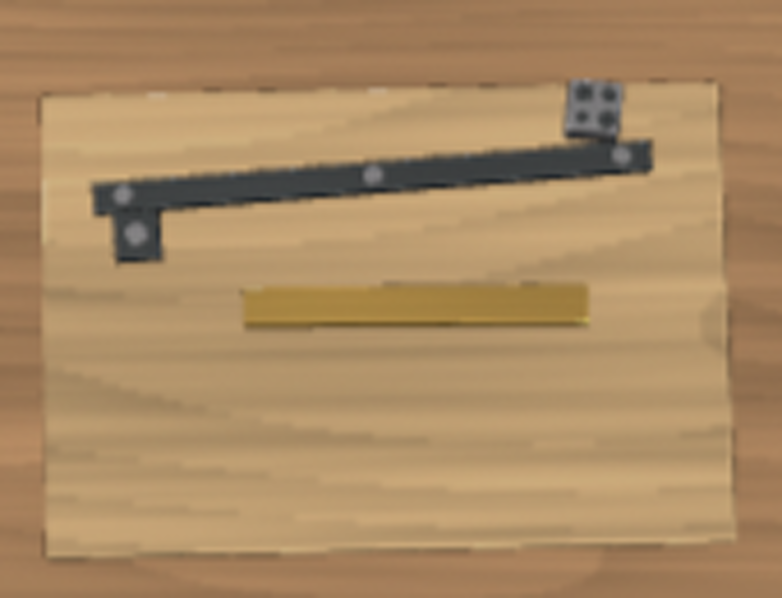

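Run:
```python
from station import arm,cams
from h import *
def rect(f,m,z,name):
    cs,_=cv2.findContours(cv2.resize(m,None,fx=4,fy=4,interpolation=cv2.INTER_LINEAR) if 0 else m,cv2.RETR_EXTERNAL,cv2.CHAIN_APPROX_NONE)
    c=max(cs,key=cv2.contourArea)[:,0,:]
    ys,xs=np.nonzero(m)
    P=plane(f,np.c_[xs,ys],z)[:,:2]
    mu=P.mean(0);w,v=np.linalg.eigh(np.cov((P-mu).T));ax=v[:,1];ax=ax*np.sign(ax[1]);n=np.array([ax[1],-ax[0]])
    print(name,"ctr",mu.round(4),"yaw",np.degrees(np.arctan2(-ax[0],ax[1])).round(2),"L,W from var",np.sqrt(12*w[::-1]).round(4),"ext",np.ptp(P@ax).round(4),np.ptp(P@n).round(4),"npx",len(P))
    return mu,ax,n,P
for nm,boxes in (("top",((230,160,340,195),(205,135,345,175),(205,120,360,240))),("scene",((240,220,335,262),(240,225,380,300),None))):
    f=cams.grab_frame(nm);hsv=cv2.cvtColor(f["pixels"],cv2.COLOR_RGB2HSV).astype(int)
    rect(f,big((hsv[:,:,1]>128)&(hsv[:,:,0]<30),boxes[0]),.033,nm+" bar")
    if nm=="top":
        m=((hsv[:,:,1]<70)&(hsv[:,:,2]<135)).astype(np.uint8)
        m=big(m,boxes[1]); cv2.imwrite("pics/m.png",m*255)
        # column-wise lower/upper edges between cols 236..310
        lo=[];up=[]
        for x in range(236,312):
            r=np.nonzero(m[:,x])[0]; up.append((x,r.min()-.5)); lo.append((x,r.max()+.5))
        for k,e in(("far",up),("near",lo)):
            P=plane(f,e,.030 if k=="far" else .030)[:,:2]
            a=np.polyfit(P[:,1],P[:,0],1);print(k,"x=%.4f*y+%.4f"%tuple(a),"yaw",np.degrees(np.arctan(-a[0])),np.std(P[:,0]-np.polyval(a,P[:,1])))
        # ends + stop
        for lab,uv in dict(fl=(215.3,153.5),fr=(336.8,144),st_r=(230,162),st_bot=(225,167),board_l=(204.3,180),board_r=(352.5,180)).items():print(lab,plane(f,uv,.03 if lab[0]!='b' else .018).round(4))
```

```text
top bar ctr [ 0.5602 -0.0256] yaw 0.55 L,W from var [0.2179 0.0263] ext 0.2167 0.0242 npx 669
far x=-0.0855*y+0.6535 yaw 4.888949864655565 0.0008550469420203349
near x=-0.0888*y+0.6337 yaw 5.075687241868059 0.000861440665281737
fl [[0.6262 0.1801 0.03  ]]
fr [[ 0.6573 -0.1777  0.03  ]]
st_r [[0.6012 0.1365 0.03  ]]
st_bot [[0.5862 0.151  0.03  ]]
board_l [[0.5491 0.2124 0.018 ]]
board_r [[ 0.552 -0.225  0.018]]
scene bar ctr [ 0.566  -0.0324] yaw 1.59 L,W from var [0.2285 0.0463] ext 0.2375 0.0546 npx 1094
```

Bar ≈ (0.561, −0.026), yaw 0.5°; its size checks out at 218×26 mm. The fence's near face is x ≈ 0.634−0.089y, yaw ≈ 5°, and the stop's right face is at y ≈ 0.137. I'll push with the gripper open and the jaws along the fence, so it makes two contacts.

```bash
cat >> h.py <<'E'
from scipy.spatial.transform import Rotation as Ro
def pose(s): return s["eef_pos"],Ro.from_euler("xyz",s["ee_rot"]).as_matrix()
def target_R(yaw_deg,sgn=1):
    a=np.radians(yaw_deg); y=sgn*np.array([-np.sin(a),np.cos(a),0]); x=np.array([0,0,-1.]); return np.c_[x,y,np.cross(x,y)]
def todo(s,p,R):
    P,C=pose(s); d=C.T@(np.asarray(p)-P)/.04; w=Ro.from_matrix(C.T@R).as_rotvec(degrees=True)/4
    return d.round(2),w.round(2)
E
python3 - <<'E'
from station import arm
from h import *
s=arm.get_state();print(pose(s)[1].round(3))
for g in(1,-1):print(g,todo(s,[.50,-.03,.15],target_R(5,g)))
E
```

```text
[[-0.    -0.374  0.927]
 [ 0.001  0.927  0.374]
 [-1.     0.001 -0.   ]]
1 (array([ 1.91, 11.49, 11.31]), array([ 4.25, -0.  , -0.01]))
-1 (array([ 1.91, 11.49, 11.31]), array([-4.075e+01,  1.000e-02, -0.000e+00]))
```

carry_out(
  deltas=[
    [0,0.6,0.6,0.85,0,0],
    [0,0.8,0.8,0.85,0,0],
    [0,0.8,0.8,0.85,0,0],
    [0,0.8,0.8,0.85,0,0],
    [0,0.8,0.8,0.85,0,0],
  ],
  hand=0,
)

```text
t: 0.75
eef_pos: [0.3604, -0.4389, 0.2235]
ee_rot: [2.387, 1.567, 2.456]
force: [1.1, -1.0, 0.7]
width: 0.0879
```

```bash
cat > n.py <<'E'
import sys
from station import arm
from h import *
a=list(map(float,sys.argv[1:]))
s=arm.get_state();print("t",s["t"],"p",s["eef_pos"].round(4),"F",s["force"].round(2),"w",round(s["width"],4));print(*todo(s,a[:3],target_R(a[3])))
E
python3 n.py .50 -.03 .15 5
```

```text
t 0.75 p [ 0.3604 -0.4389  0.2235] F [ 1.05 -1.    0.65] w 0.0879
[1.85 9.96 4.18] [-0.27 -0.04 -0.04]
```

carry_out(
  deltas=[
    [0,1,0.4,0,0,0],
    [0,1,0.4,0,0,0],
    [0,1,0.4,0,0,0],
    [0,1,0.4,0,0,0],
    [0,1,0.4,0,0,0],
  ],
)

```text
t: 1.25
eef_pos: [0.4298, -0.2259, 0.2238]
ee_rot: [2.166, 1.568, 2.231]
force: [1.4, -0.2, -0.5]
width: 0.0877
```

carry_out(
  deltas=[
    [0.2,1,0.4,0,0,0],
    [0.2,1,0.4,0,0,0],
    [0.2,1,0.4,0,0,0],
    [0.2,1,0.4,0,0,0],
    [0.2,0.4,0.2,0,0,0],
  ],
)

```text
t: 1.75
eef_pos: [0.4927, -0.0351, 0.1859]
ee_rot: [0.4, 1.564, 0.469]
force: [0.1, 0.6, 0.5]
width: 0.0875
```

```bash
python3 n.py .50 -.03 .15 5
```

```text
t 1.75 p [ 0.4927 -0.0351  0.1859] F [0.05 0.56 0.55] w 0.0875
[0.9  0.11 0.19] [-0.26  0.08 -0.03]
```

carry_out(
  deltas=[
    [0.9,0.1,0.2,-0.25,0,0],
    [1,0,0,0,0,0],
    [1,0,0,0,0,0],
    [0.6,0,0,0,0,0],
    [0,0,0,0,0,0],
  ],
)

```text
t: 2.25
eef_pos: [0.5043, -0.0253, 0.0428]
ee_rot: [0.272, 1.559, 0.366]
force: [-0.2, -0.6, 0.1]
width: 0.0879
```

```bash
python3 n.py .51 -.026 .025 5
```

```text
t 2.25 p [ 0.5043 -0.0253  0.0428] F [-0.21 -0.57  0.06] w 0.0879
[ 0.45 -0.03  0.14] [ 0.1   0.16 -0.04]
```

carry_out(
  deltas=[
    [0.2,0,0.1,0.1,0.16,0],
    [0.2,0,0,0,0,0],
    [0,0,0,0,0,0],
  ],
)

```text
t: 2.55
eef_pos: [0.5106, -0.0245, 0.0282]
ee_rot: [1.041, 1.567, 1.127]
force: [-0.2, -0.7, 0.3]
width: 0.0874
```

```bash
python3 n.py .51 -.026 .025 5
python3 - <<'E'
from station import arm,cams
import cv2
f=cams.grab_frame("scene");cv2.imwrite("pics/s1.png",cv2.resize(f["pixels"][180:320,170:430],None,fx=3,fy=3)[:,:,::-1])
f=cams.grab_frame("wrist");cv2.imwrite("pics/w1.png",f["pixels"][:,:,::-1]);print({k:v for k,v in f.items() if k!="pixels"})
E
```

```text
t 2.55 p [ 0.5106 -0.0245  0.0282] F [-0.2  -0.66  0.33] w 0.0874
[ 0.08 -0.04 -0.02] [-0.01  0.03 -0.05]
{'fx': 293.18635506139367, 'fy': 293.18635506139367, 'cx': 277.9735146144816, 'cy': 208.43246990689144, 'hand_eye': array([[-2.93450225e-04,  2.57146878e-01, -9.66372287e-01,
        -1.57132701e-01],
       [ 9.99999300e-01,  1.18335390e-03,  1.12231492e-05,
         2.53151613e-04],
       [ 1.14644641e-03, -9.66371607e-01, -2.57147045e-01,
        -6.82299653e-02],
       [ 0.00000000e+00,  0.00000000e+00,  0.00000000e+00,
         1.00000000e+00]])}
```

View pics/s1.png

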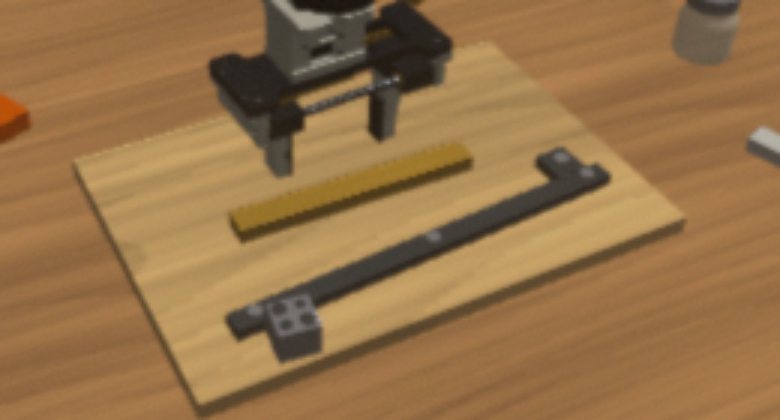

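View pics/w1.png

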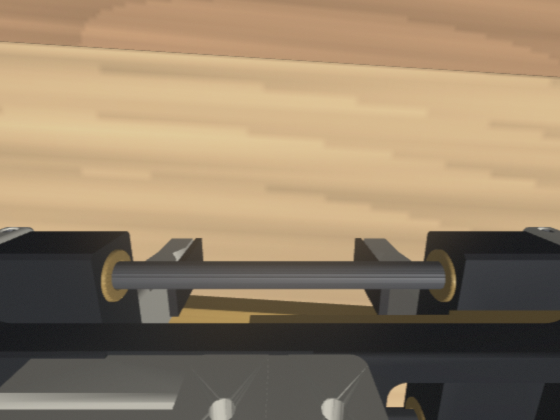

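The scene view shows both fingers behind the bar on the robot's side, straddling its middle and clear of it. Pushing now.

carry_out(
  deltas=[
    [0.08,0,0.3,0,0,0],
    [0,0,0.3,0,0,0],
    [0,0,0.3,0,0,0],
    [0,0,0.2,0,0,0],
    [0,0,0.2,0,0,0],
  ],
)

```text
t: 3.15
eef_pos: [0.565, -0.0201, 0.0275]
ee_rot: [1.102, 1.567, 1.188]
force: [-5.1, -2.0, 5.4]
width: 0.0875
```

carry_out(
  deltas=[
    [0,0,0.2,0,0,0],
    [0,0,0.2,0,0,0],
    [0,0,0.2,0,0,0],
  ],
)

```text
t: 3.45
eef_pos: [0.5893, -0.0186, 0.0275]
ee_rot: [2.099, 1.567, 2.185]
force: [-5.2, 0.2, 3.6]
width: 0.0876
```

```bash
python3 n.py .59 -.026 .025 5
```

```text
t 3.45 p [ 0.5893 -0.0186  0.0275] F [-5.22  0.16  3.65] w 0.0876
[ 0.06 -0.19  0.  ] [-0.02 -0.03 -0.04]
```

```bash
cat > look.py <<'E'
import sys
from station import arm,cams
import cv2
n=sys.argv[1]
f=cams.grab_frame("scene");cv2.imwrite(f"pics/s{n}.png",cv2.resize(f["pixels"][180:320,190:420],None,fx=3.4,fy=3.4,interpolation=cv2.INTER_CUBIC)[:,:,::-1])
f=cams.grab_frame("top");cv2.imwrite(f"pics/t{n}.png",cv2.resize(f["pixels"][110:240,195:365],None,fx=4.6,fy=4.6,interpolation=cv2.INTER_CUBIC)[:,:,::-1])
E
python3 look.py 2;python3 n.py .59 -.026 .025 5
```

```text
t 3.55 p [ 0.5908 -0.0182  0.0275] F [-0.41 -0.11  0.42] w 0.0873
[ 0.06 -0.19 -0.04] [-0.02  0.01 -0.05]
```

View pics/s2.png

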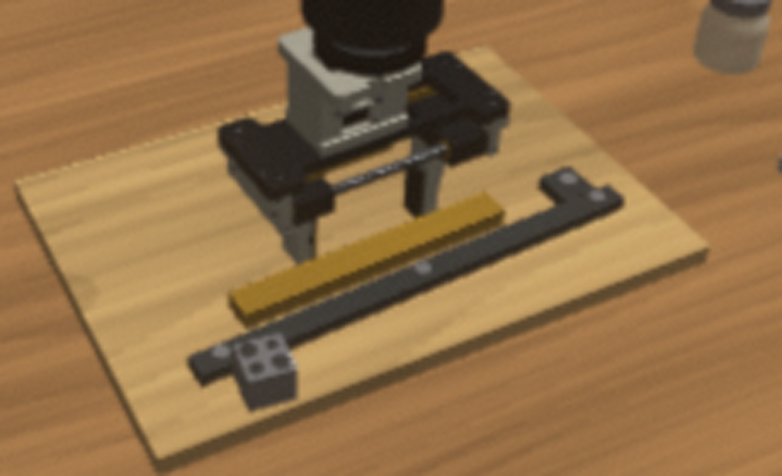

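View pics/t2.png

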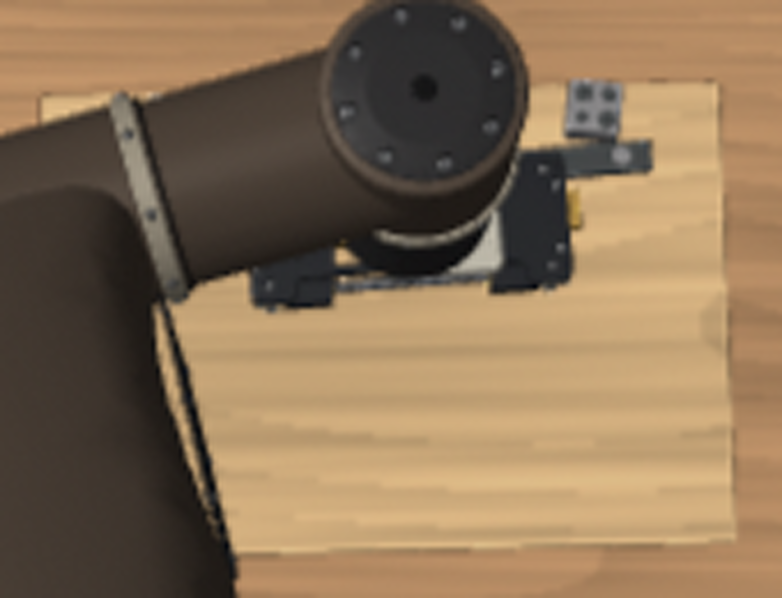

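The scene view shows the bar a few mm short of the fence and nearly parallel to it. Small steps from here.

carry_out(
  deltas=[
    [0,0,0.06,0,0,0],
    [0,0,0.06,0,0,0],
  ],
)

```text
t: 3.75
eef_pos: [0.5949, -0.018, 0.0272]
ee_rot: [1.833, 1.568, 1.919]
force: [-3.8, 0.1, 3.7]
width: 0.0873
```

carry_out(
  deltas=[
    [0,0,0.06,0,0,0],
    [0,0,0.05,0,0,0],
  ],
)

```text
t: 3.95
eef_pos: [0.5986, -0.0178, 0.0272]
ee_rot: [2.202, 1.567, 2.287]
force: [-4.4, 0.5, 2.9]
width: 0.0876
```

carry_out(
  deltas=[
    [0,0,0.04,0,0,0],
  ],
)

```text
t: 4.05
eef_pos: [0.6001, -0.0176, 0.0272]
ee_rot: [2.272, 1.567, 2.358]
force: [-4.4, -0.0, 2.8]
width: 0.0879
```

carry_out(
  deltas=[
    [0,0,0.04,0,0,0],
  ],
)

```text
t: 4.15
eef_pos: [0.6004, -0.0178, 0.0271]
ee_rot: [2.648, 1.565, 2.734]
force: [-11.0, 0.3, 8.7]
width: 0.0876
```

carry_out(
  deltas=[
    [0,0,0.03,0,0,0],
  ],
)

```text
t: 4.25
eef_pos: [0.6002, -0.0178, 0.0269]
ee_rot: [2.808, 1.563, 2.894]
force: [-7.3, 0.9, 5.7]
width: 0.0877
```

carry_out(
  deltas=[
    [0,0,0.045,0,0,0],
    [0,0,0.045,0,0,0],
  ],
)

```text
t: 4.45
eef_pos: [0.6002, -0.018, 0.0265]
ee_rot: [2.976, 1.556, 3.062]
force: [-9.9, 1.5, 7.8]
width: 0.0878
```

```bash
python3 look.py 3;python3 n.py .60 -.0178 .025 5
```

```text
t 4.55 p [ 0.6002 -0.018   0.0265] F [-10.59   0.71   7.13] w 0.0875
[ 0.04  0.   -0.  ] [-0.02 -0.21 -0.03]
```

View pics/s3.png

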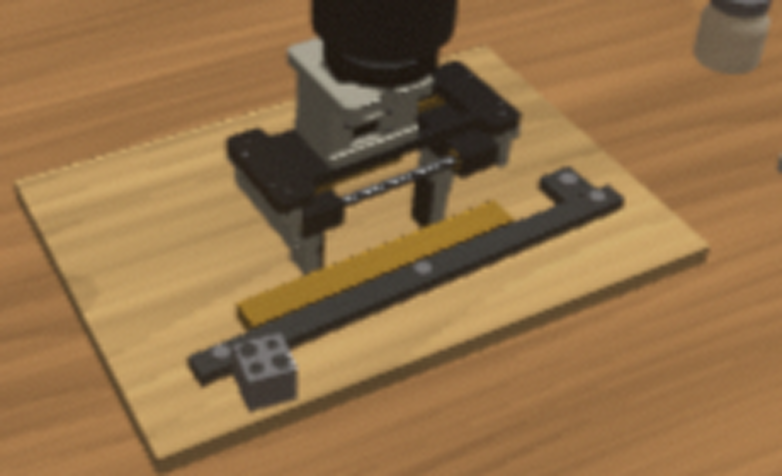

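carry_out(
  deltas=[
    [-0.02,0,0.045,0,0.05,0],
    [-0.02,0,0.045,0,0.05,0],
  ],
)

```text
t: 4.75
eef_pos: [0.6001, -0.018, 0.0267]
ee_rot: [3.059, 1.543, -3.139]
force: [-6.6, 0.1, 0.5]
width: 0.0876
```

carry_out(
  deltas=[
    [-0.02,0,0.05,0,0.05,0],
    [-0.02,0,0.05,0,0.05,0],
  ],
)

```text
t: 4.95
eef_pos: [0.6, -0.018, 0.0268]
ee_rot: [3.09, 1.527, -3.108]
force: [-8.8, 0.6, 3.6]
width: 0.0877
```

carry_out(
  deltas=[
    [-0.02,0,0.05,0,-0.2,0],
    [-0.02,0,0.05,0,-0.2,0],
  ],
)

```text
t: 5.15
eef_pos: [0.6001, -0.018, 0.0266]
ee_rot: [3.053, 1.547, 3.138]
force: [-7.8, -0.7, 2.8]
width: 0.0876
```

```bash
python3 n.py .60 -.0178 .025 5
```

```text
t 5.15 p [ 0.6001 -0.018   0.0266] F [-7.81 -0.7   2.77] w 0.0876
[ 0.04  0.   -0.  ] [-0.03 -0.33 -0.03]
```

carry_out(
  deltas=[
    [-0.01,0,0.06,0,-0.2,0],
    [-0.01,0,0.06,0,-0.15,0],
  ],
)

```text
t: 5.35
eef_pos: [0.6003, -0.018, 0.0263]
ee_rot: [2.876, 1.564, 2.962]
force: [-11.3, 0.7, 6.8]
width: 0.0876
```

carry_out(
  deltas=[
    [-0.01,0,0.065,0,-0.1,0],
    [-0.01,0,0.065,0,-0.1,0],
  ],
)

```text
t: 5.55
eef_pos: [0.6003, -0.0181, 0.0262]
ee_rot: [2.158, 1.569, 2.243]
force: [-11.4, 1.5, 8.5]
width: 0.0875
```

```bash
python3 n.py .60 -.0178 .025 5
```

```text
t 5.55 p [ 0.6003 -0.0181  0.0262] F [-11.42   1.49   8.5 ] w 0.0875
[ 0.03  0.01 -0.01] [-0.02 -0.01 -0.02]
```

carry_out(
  deltas=[
    [-0.03,0,0.07,0,-0.06,0],
    [-0.03,0,0.07,0,-0.06,0],
  ],
)

```text
t: 5.75
eef_pos: [0.6003, -0.0181, 0.0265]
ee_rot: [2.587, 1.568, 2.672]
force: [-8.6, 1.2, -0.5]
width: 0.0874
```

carry_out(
  deltas=[
    [-0.02,0,0.07,0,-0.06,0],
    [-0.02,0,0.07,0,-0.06,0],
  ],
)

```text
t: 5.95
eef_pos: [0.6003, -0.0181, 0.0263]
ee_rot: [2.871, 1.566, 2.956]
force: [-11.6, 0.4, 7.0]
width: 0.0877
```

carry_out(
  deltas=[
    [-0.025,0,0.08,0,-0.06,0],
    [-0.025,0,0.08,0,-0.06,0],
    [-0.025,0,0.08,0,-0.06,0],
  ],
)

```text
t: 6.25
eef_pos: [0.6003, -0.0181, 0.0264]
ee_rot: [3.056, 1.562, 3.14]
force: [-11.9, 2.7, 4.3]
width: 0.0876
```

carry_out(
  deltas=[
    [-0.025,0,0.09,0,-0.06,0],
    [-0.025,0,0.09,0,-0.06,0],
    [-0.025,0,0.09,0,-0.06,0],
  ],
)

```text
t: 6.55
eef_pos: [0.6003, -0.0181, 0.0264]
ee_rot: [3.118, 1.555, -3.08]
force: [-12.7, 2.2, 6.1]
width: 0.0879
```

carry_out(
  deltas=[
    [-0.025,0,0.09,0,-0.06,0],
    [-0.025,0,0.09,0,-0.06,0],
    [-0.025,0,0.09,0,-0.06,0],
    [-0.025,0,0.09,0,-0.06,0],
    [-0.025,0,0.09,0,-0.06,0],
  ],
)

```text
t: 7.05
eef_pos: [0.6002, -0.0181, 0.0265]
ee_rot: [-3.131, 1.543, -3.046]
force: [-12.7, 2.1, 7.0]
width: 0.0878
```

```bash
python3 n.py .60 -.0178 .025 5;python3 look.py 4
```

```text
t 7.05 p [ 0.6002 -0.0181  0.0265] F [-12.7    2.07   7.05] w 0.0878
[ 0.04  0.01 -0.  ] [-0.04 -0.4   0.  ]
```

View pics/s4.png

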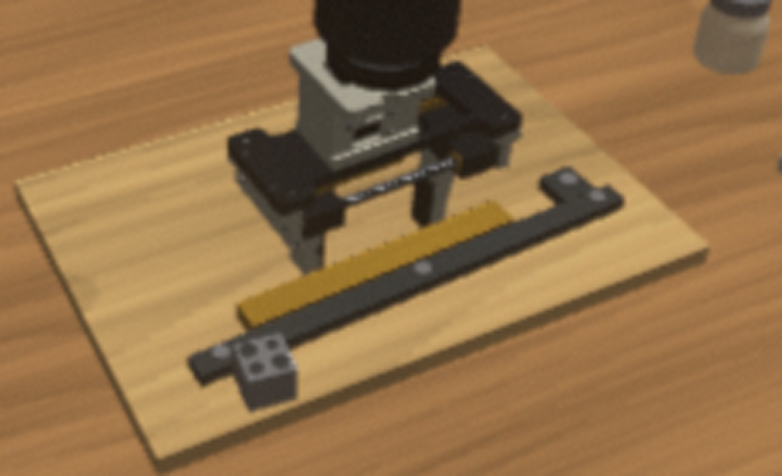

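The 12.7 N press held for a second. Next I'll press with one finger at a time, tool yawed ±2°, so that a small yaw mismatch can't leave one end gapped.

carry_out(
  deltas=[
    [0,0,-0.1,0,0,0],
    [0,0,0,0.5,-0.4,0],
    [0,0,0,0,0,0],
  ],
)

```text
t: 7.45
eef_pos: [0.5982, -0.0177, 0.0268]
ee_rot: [-0.032, 1.566, 0.018]
force: [-2.4, -0.9, -2.1]
width: 0.0875
```

```bash
python3 n.py .60 -.0178 .026 7
```

```text
t 7.45 p [ 0.5982 -0.0177  0.0268] F [-2.39 -0.89 -2.09] w 0.0875
[ 0.02 -0.01  0.05] [-1.03  0.07  0.  ]
```

carry_out(
  deltas=[
    [0,0,0.05,0,0,0],
    [0,0,0.05,0,0,0],
  ],
)

```text
t: 7.65
eef_pos: [0.5985, -0.018, 0.0262]
ee_rot: [-2.865, 1.567, -2.812]
force: [-10.5, 1.0, 6.0]
width: 0.0878
```

carry_out(
  deltas=[
    [-0.01,0,0.06,0,0,0],
    [-0.01,0,0.06,0,0,0],
  ],
)

```text
t: 7.85
eef_pos: [0.5987, -0.0181, 0.0263]
ee_rot: [-3.025, 1.557, -2.97]
force: [-10.7, 2.4, 7.5]
width: 0.0873
```

```bash
python3 n.py .60 -.0178 .026 3; python3 -c "
from station import arm;print(arm.get_state()['moment'])"
```

```text
t 7.85 p [ 0.5987 -0.0181  0.0263] F [-10.7    2.42   7.53] w 0.0873
[0.01 0.01 0.03] [ 0.04 -0.2   0.02]
[1.17943088 3.9558949  0.60569557]
```

carry_out(
  deltas=[
    [-0.02,0,0.08,0,-0.1,0],
    [-0.02,0,0.08,0,-0.1,0],
    [-0.02,0,0.08,0,-0.1,0],
  ],
)

```text
t: 8.15
eef_pos: [0.5989, -0.0181, 0.0264]
ee_rot: [-2.938, 1.558, -2.878]
force: [-11.8, 2.8, 6.3]
width: 0.0877
```

carry_out(
  deltas=[
    [0,0,-0.15,0,0,0],
    [0,0,0,-1.0,0,0],
    [0,0,0,0,0,0],
  ],
)

```text
t: 8.45
eef_pos: [0.5952, -0.0178, 0.027]
ee_rot: [-3.004, 1.56, -2.869]
force: [-0.2, 0.2, -0.7]
width: 0.0876
```

```bash
python3 n.py .60 -.0178 .026 7
```

```text
t 8.45 p [ 0.5952 -0.0178  0.027 ] F [-0.16  0.22 -0.72] w 0.0876
[ 0.02 -0.02  0.12] [ 0.17 -0.15  0.02]
```

carry_out(
  deltas=[
    [0,0,0.06,0.1,-0.1,0],
    [0,0,0.04,0,0,0],
  ],
)

```text
t: 8.65
eef_pos: [0.5986, -0.0173, 0.0269]
ee_rot: [-2.864, 1.566, -2.741]
force: [-9.8, 0.7, 5.5]
width: 0.0879
```

carry_out(
  deltas=[
    [0,0,0.05,0,0,0],
    [0,0,0.05,0,0,0],
  ],
)

```text
t: 8.85
eef_pos: [0.5986, -0.0176, 0.0262]
ee_rot: [-3.033, 1.558, -2.915]
force: [-7.2, 0.6, 4.3]
width: 0.0876
```

carry_out(
  deltas=[
    [-0.02,0,0.08,0,-0.05,0],
    [-0.02,0,0.08,0,-0.05,0],
    [-0.02,0,0.08,0,-0.05,0],
  ],
)

```text
t: 9.15
eef_pos: [0.5992, -0.0176, 0.0262]
ee_rot: [-3.109, 1.552, -3.0]
force: [-9.8, 3.3, 5.5]
width: 0.0875
```

carry_out(
  deltas=[
    [-0.02,0,0.09,0,-0.05,0],
    [-0.02,0,0.09,0,-0.05,0],
    [-0.02,0,0.09,0,-0.05,0],
    [-0.02,0,0.09,0,-0.05,0],
    [-0.02,0,0.09,0,-0.05,0],
  ],
)

```text
t: 9.65
eef_pos: [0.6, -0.0174, 0.0264]
ee_rot: [3.133, 1.537, -3.058]
force: [-11.7, 3.0, 7.4]
width: 0.0876
```

```bash
python3 n.py .60 -.0178 .026 7
```

```text
t 9.65 p [ 0.6    -0.0174  0.0264] F [-11.66   3.01   7.39] w 0.0876
[ 0.01 -0.01 -0.  ] [-0.43 -0.48 -0.01]
```

carry_out(
  deltas=[
    [0,0,-0.3,0,0,0],
    [-0.5,0,0,0.3,-0.3,0],
    [-1,0,0,0,0,0],
    [-0.5,-0.5,0,0,0,0],
    [0,-1,0,0,0,0],
  ],
  hand=1,
  newtons=20,
)

```text
t: 10.15
eef_pos: [0.5935, -0.0765, 0.1092]
ee_rot: [-3.026, 1.562, -2.955]
force: [1.4, -0.1, -0.1]
width: 0.0533
```

carry_out(
  deltas=[
    [0,-1,0,0,0,0],
    [0,-1,0,0,0,0],
    [0,-1,0,0,0,0],
    [0,-0.5,0,0,0,0],
  ],
)

```text
t: 10.55
eef_pos: [0.6057, -0.2219, 0.1129]
ee_rot: [-0.935, 1.568, -0.865]
force: [0.1, 0.9, 0.6]
width: 0.0211
```

```bash
python3 n.py .635 -.19 .025 5;python3 look.py 5
```

```text
t 10.55 p [ 0.6057 -0.2219  0.1129] F [0.11 0.88 0.55] w 0.0211
[2.2  0.75 0.78] [-0.24  0.03  0.04]
```

View pics/s5.png

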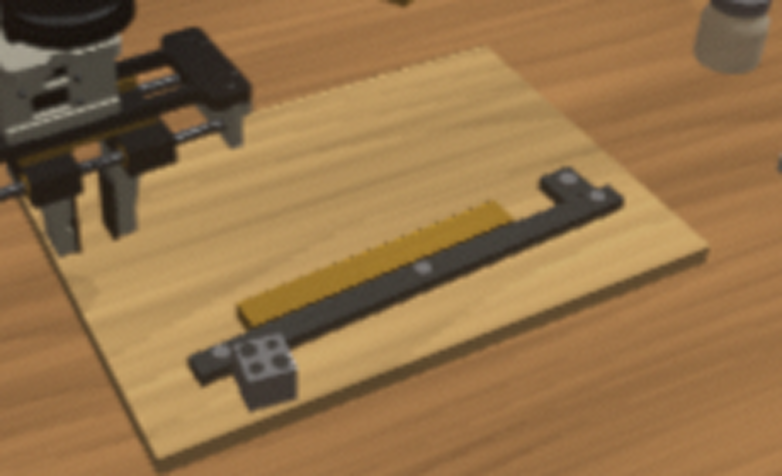

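View pics/t5.png

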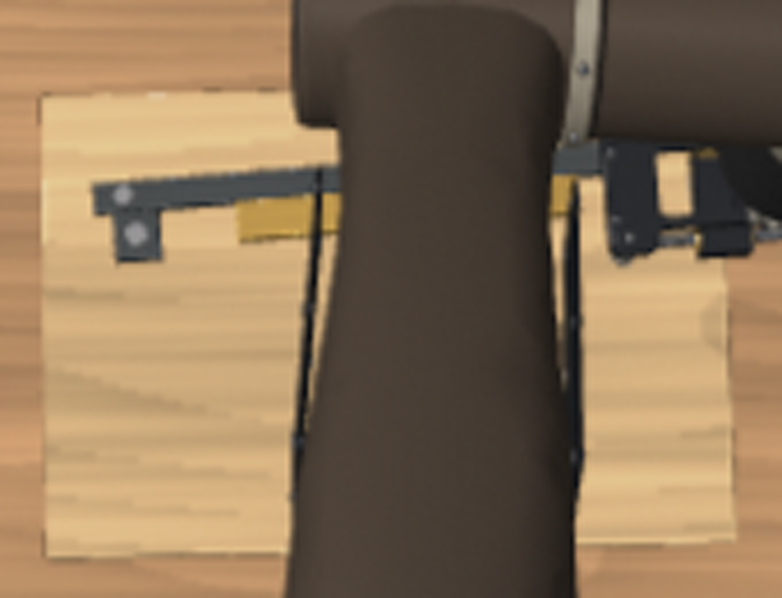

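The bar lies flush on the fence in both views. In the top crop its left end is at col 238, row 215 and its right end near col 577. Locating the right end next.

Run:
```python
from station import arm,cams
from h import *
f=cams.grab_frame("top")
print(plane(f,[[195+238/4.6-.5,110+222/4.6-.5],[195+577/4.6-.5,110+195/4.6-.5],[195+161/4.6-.5,110+235/4.6-.5]],.033).round(4))
g=cams.grab_frame("scene")
print(plane(g,[[190+238/3.4,180+308/3.4],[190+515/3.4,180+218/3.4]],.033).round(4))
```

```text
[[ 0.6136  0.0889  0.033 ]
 [ 0.6327 -0.1275  0.033 ]
 [ 0.6048  0.1378  0.033 ]]
[[ 0.6276 -0.1315  0.033 ]
 [ 0.6276  0.091   0.033 ]]
```

carry_out(
  deltas=[
    [0.5,0.6,0.35,-0.24,0,0],
    [0.5,0.5,0.25,0,0,0],
    [0,0,0,0,0,0],
  ],
)

```text
t: 11.05
eef_pos: [0.6272, -0.1705, 0.0728]
ee_rot: [-0.428, 1.565, -0.341]
force: [-0.4, -0.1, 0.5]
width: 0.0004
```

```bash
python3 n.py .632 -.175 .026 5
```

```text
t 11.05 p [ 0.6272 -0.1705  0.0728] F [-0.41 -0.12  0.5 ] w 0.0004
[ 1.17 -0.12  0.1 ] [0.01 0.07 0.03]
```

carry_out(
  deltas=[
    [0.6,-0.12,0.1,0,0.05,0],
    [0.5,0,0,0,0,0],
    [0,0,0,0,0,0],
  ],
)

```text
t: 11.35
eef_pos: [0.6333, -0.1714, 0.0297]
ee_rot: [-0.565, 1.565, -0.472]
force: [-1.4, 0.3, -0.1]
width: 0.0001
```

```bash
python3 n.py .632 -.175 .026 5;python3 look.py 6
```

```text
t 11.35 p [ 0.6333 -0.1714  0.0297] F [-1.36  0.33 -0.09] w 0.0001
[ 0.09 -0.09 -0.04] [0.08 0.07 0.04]
```

View pics/s6.png

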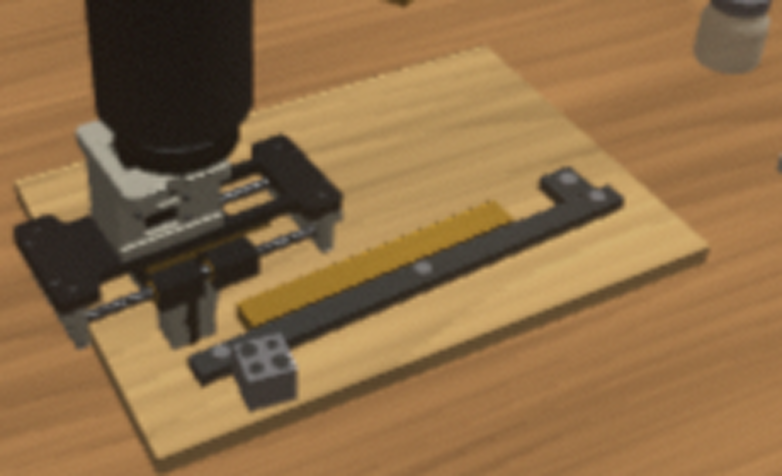

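The scene view shows the closed fingers just right of the bar's right end, lined up with it and clear of the fence and the dapping block.

carry_out(
  deltas=[
    [0.08,0.15,-0.03,0.08,0.05,0],
    [0,0.2,0,0,0,0],
    [0,0.15,0,0,0,0],
  ],
)

```text
t: 11.75
eef_pos: [0.6334, -0.1511, 0.0324]
ee_rot: [-0.455, 1.561, -0.368]
force: [-0.6, -0.4, -0.3]
width: 0.0007
```

carry_out(
  deltas=[
    [0,0.12,0,0,0,0],
    [0,0.12,0,0,0,0],
    [0,0.12,0,0,0,0],
  ],
)

```text
t: 12.05
eef_pos: [0.6327, -0.1347, 0.0339]
ee_rot: [-0.381, 1.558, -0.293]
force: [0.2, -0.5, 0.4]
width: 0.0006
```

```bash
python3 n.py .628 -.108 .026 5;python3 look.py 7
```

```text
t 12.05 p [ 0.6327 -0.1347  0.0339] F [ 0.24 -0.53  0.37] w 0.0006
[ 0.19  0.68 -0.06] [0.01 0.16 0.07]
```

View pics/s7.png

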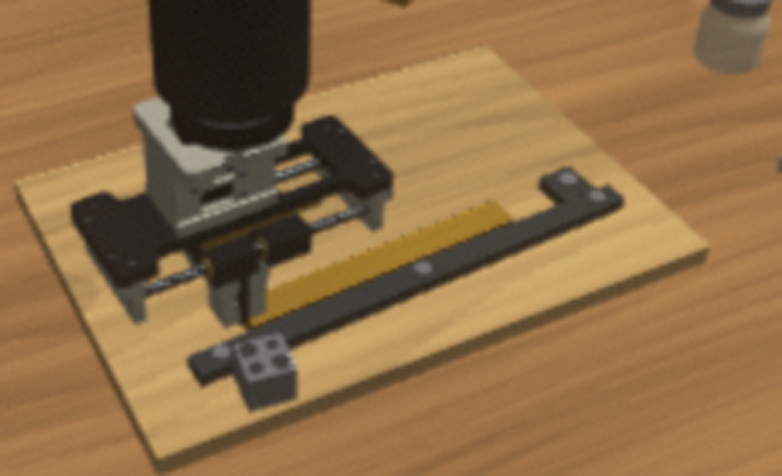

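The measured z crept up to 34 mm, so the fingertips have gone over the bar's top edge instead of pushing its end. The bar hasn't moved. Backing off and going lower.

carry_out(
  deltas=[
    [0,-0.5,0,0,0.1,0.05],
    [0,-0.5,0,0,0.05,0.02],
    [0,0,0,0,0,0],
  ],
)

```text
t: 12.45
eef_pos: [0.6365, -0.1746, 0.034]
ee_rot: [0.869, 1.57, 0.959]
force: [0.2, 0.2, -0.7]
width: 0.0002
```

```bash
python3 n.py .632 -.175 .025 5
```

```text
t 12.45 p [ 0.6365 -0.1746  0.034 ] F [ 0.21  0.21 -0.68] w 0.0002
[ 0.23  0.   -0.11] [ 0.05  0.01 -0.01]
```

carry_out(
  deltas=[
    [0.22,0,-0.11,0.05,0,0],
    [0,0,0,0,0,0],
  ],
)

```text
t: 12.65
eef_pos: [0.6313, -0.1752, 0.0241]
ee_rot: [1.726, 1.57, 1.811]
force: [0.0, -0.2, -0.7]
width: 0.0004
```

```bash
python3 n.py .632 -.175 .025 5
```

```text
t 12.65 p [ 0.6313 -0.1752  0.0241] F [ 0.01 -0.16 -0.68] w 0.0004
[-0.02  0.    0.02] [-0.03 -0.   -0.01]
```

carry_out(
  deltas=[
    [0,0.2,0,0,0,0],
    [0,0.2,0,0,0,0],
    [0,0.15,0,0,0,0],
  ],
)

```text
t: 12.95
eef_pos: [0.6287, -0.1513, 0.0235]
ee_rot: [2.501, 1.569, 2.586]
force: [-0.3, 0.4, 0.4]
width: 0.0004
```

carry_out(
  deltas=[
    [0,0.12,0,0,0,0],
    [0,0.12,0,0,0,0],
  ],
)

```text
t: 13.15
eef_pos: [0.6278, -0.14, 0.0238]
ee_rot: [2.819, 1.57, 2.906]
force: [0.5, -2.8, -2.4]
width: 0.0002
```

```bash
python3 n.py .628 -.108 .025 5
```

```text
t 13.15 p [ 0.6278 -0.14    0.0238] F [ 0.48 -2.77 -2.45] w 0.0002
[-0.03  0.8   0.07] [-0.   -0.02 -0.01]
```

carry_out(
  deltas=[
    [0,0.12,0.02,0,0,0],
    [0,0.12,0.02,0,0,0],
    [0,0.12,0.02,0,0,0],
  ],
)

```text
t: 13.45
eef_pos: [0.6266, -0.1256, 0.0237]
ee_rot: [-2.94, 1.565, -2.852]
force: [-2.6, -4.6, 0.7]
width: 0.0003
```

```bash
python3 n.py .628 -.108 .025 5; python3 look.py 8
```

```text
t 13.45 p [ 0.6266 -0.1256  0.0237] F [-2.57 -4.57  0.74] w 0.0003
[-0.03  0.44  0.07] [ 0.   -0.08  0.02]
```

View pics/s8.png

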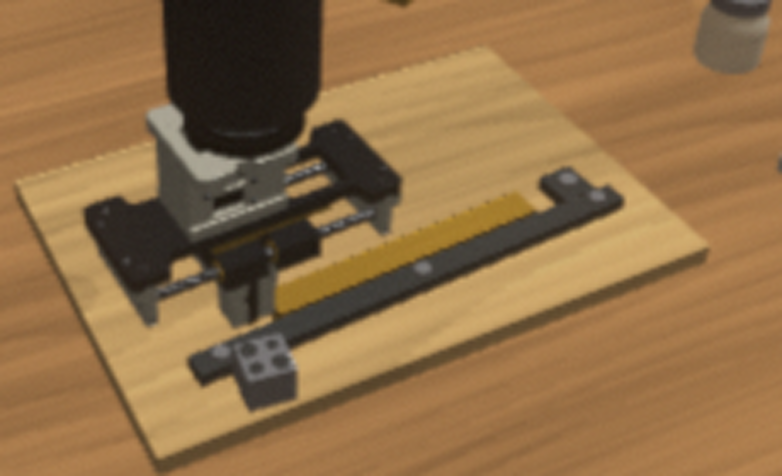

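View pics/t8.png

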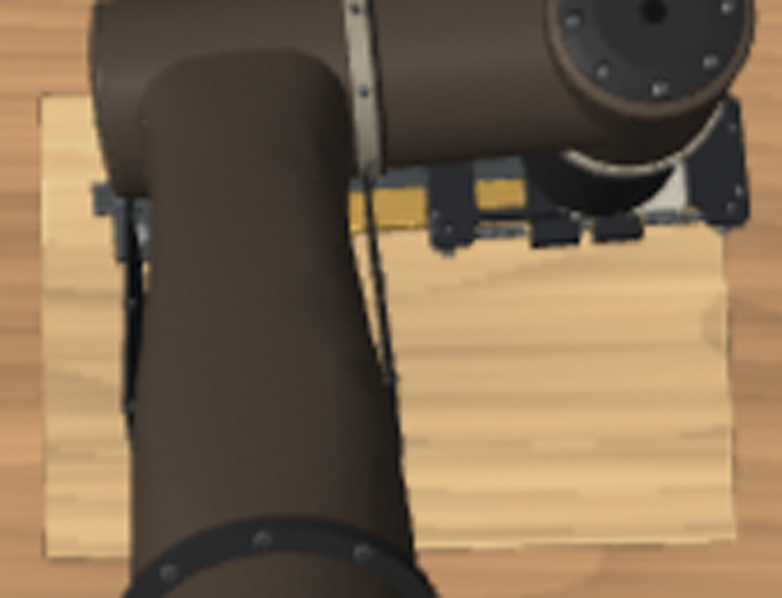

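The bar has slid left and still lies flush on the fence. Continuing with small steps.

carry_out(
  deltas=[
    [0,0.1,0.02,0,-0.05,0],
    [0,0.1,0.02,0,-0.05,0],
    [0,0.1,0.02,0,0,0],
  ],
)

```text
t: 13.85
eef_pos: [0.6265, -0.1145, 0.0238]
ee_rot: [-2.051, 1.568, -1.964]
force: [-1.5, -4.7, 1.7]
width: 0.0004
```

```bash
python3 n.py .628 -.108 .025 5; python3 look.py 9
```

```text
t 13.85 p [ 0.6265 -0.1145  0.0238] F [-1.52 -4.75  1.75] w 0.0004
[-0.03  0.16  0.05] [-0.   -0.02  0.03]
```

View pics/s9.png

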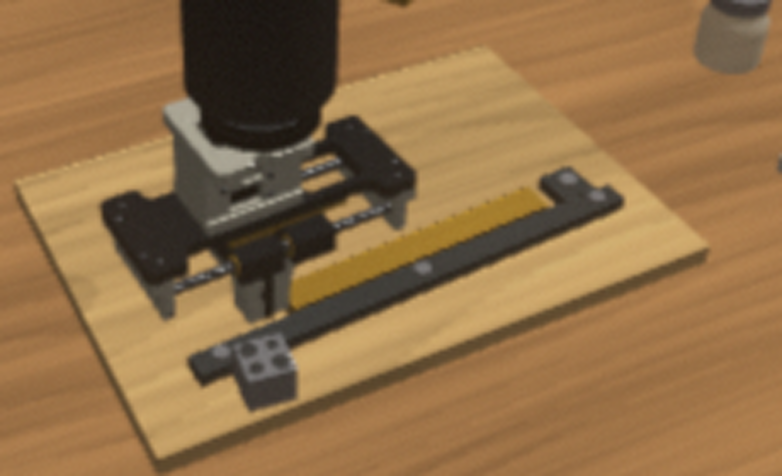

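carry_out(
  deltas=[
    [0,0.08,0.02,0,0,0],
    [0,0.08,0.02,0,0,0],
  ],
)

```text
t: 14.15
eef_pos: [0.6266, -0.1087, 0.0237]
ee_rot: [-2.419, 1.567, -2.332]
force: [-2.9, -5.2, 1.2]
width: 0.0004
```

carry_out(
  deltas=[
    [0,0.06,0.02,0,0,0],
    [0,0.06,0.02,0,0,0],
  ],
)

```text
t: 14.35
eef_pos: [0.6262, -0.1053, 0.0237]
ee_rot: [-2.573, 1.564, -2.487]
force: [-3.3, -5.4, 1.8]
width: 0.0003
```

```bash
python3 n.py .628 -.108 .025 5; python3 look.py 10
```

```text
t 14.35 p [ 0.6262 -0.1053  0.0237] F [-3.28 -5.39  1.76] w 0.0003
[-0.03 -0.07  0.04] [-0.01 -0.09  0.06]
```

View pics/s10.png

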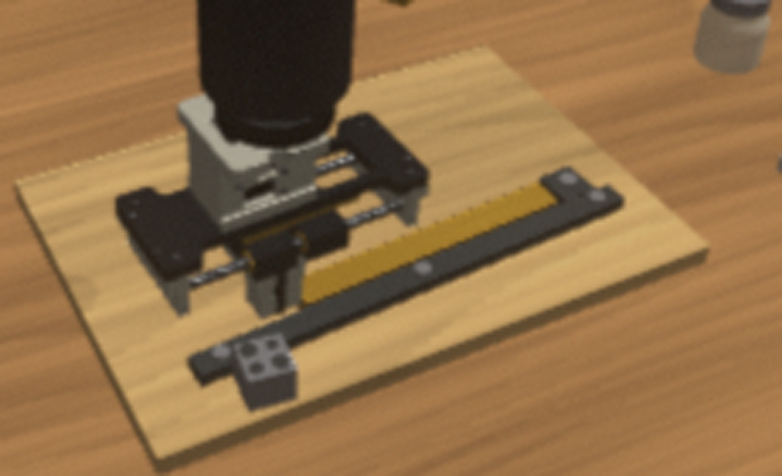

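The bar's left end (crop 557,195) is a few mm from the stop.

carry_out(
  deltas=[
    [0,0.05,0.01,0,-0.05,0],
    [0,0.05,0.01,0,-0.05,0],
  ],
)

```text
t: 14.65
eef_pos: [0.6262, -0.1021, 0.0236]
ee_rot: [-1.576, 1.566, -1.49]
force: [-1.9, -5.1, 0.7]
width: 0.0008
```

carry_out(
  deltas=[
    [0,0.05,0.01,0,-0.05,0],
  ],
)

```text
t: 14.75
eef_pos: [0.6261, -0.1006, 0.0236]
ee_rot: [-1.03, 1.565, -0.945]
force: [-1.9, -4.9, 1.8]
width: 0.0003
```

carry_out(
  deltas=[
    [0,0.05,0.01,0,-0.05,0],
  ],
)

```text
t: 14.85
eef_pos: [0.626, -0.099, 0.0236]
ee_rot: [-0.718, 1.563, -0.632]
force: [-2.4, -5.4, 0.8]
width: 0.0005
```

carry_out(
  deltas=[
    [0,0.05,0.01,0,0,0],
  ],
)

```text
t: 14.95
eef_pos: [0.6259, -0.0977, 0.0237]
ee_rot: [-0.816, 1.563, -0.731]
force: [-0.2, -14.8, -1.2]
width: 0.0001
```

carry_out(
  deltas=[
    [0,0.05,0.01,0,0,0],
  ],
)

```text
t: 15.05
eef_pos: [0.6259, -0.0977, 0.0237]
ee_rot: [-1.053, 1.562, -0.968]
force: [1.4, -19.5, -2.0]
width: 0.0007
```

carry_out(
  deltas=[
    [0,0.05,0.01,0,0,0],
  ],
)

```text
t: 15.15
eef_pos: [0.6258, -0.0977, 0.0237]
ee_rot: [-1.235, 1.56, -1.151]
force: [0.3, -14.2, -0.4]
width: 0.0007
```

Stop contact. Easing to about 8 N on the stop (roughly 13 N at the wrist, less about 5 N of friction) and holding.

carry_out(
  deltas=[
    [0,0.04,0.01,0,0,0],
    [0,0.04,0.01,0,0,0],
    [0,0.04,0.01,0,0,0],
    [0,0.04,0.01,0,0,0],
    [0,0.04,0.01,0,0,0],
  ],
)

```text
t: 15.65
eef_pos: [0.6258, -0.0979, 0.0239]
ee_rot: [-1.617, 1.554, -1.535]
force: [-1.2, -11.4, -1.0]
width: 0.0006
```

carry_out(
  deltas=[
    [0,-0.1,0,0,0,0],
    [0,-0.3,-0.05,0,0,0],
    [-0.6,-0.2,0,0,0,0],
    [-1,0,0,0,0,0],
    [-1,0,-0.5,0,0,0],
  ],
)

```text
t: 16.15
eef_pos: [0.6051, -0.1234, 0.1246]
ee_rot: [-2.05, 1.554, -1.968]
force: [-0.4, -0.1, 1.2]
width: 0.0001
```

carry_out(
  deltas=[
    [0,-1,-0.5,0,0,0],
    [0,-1,-1,0,0,0],
    [0,-1,-1,0,0,0],
    [0,-1,0,0,0,0],
    [0,-1,0,0,0,0],
  ],
)

```text
t: 16.65
eef_pos: [0.5304, -0.3267, 0.1373]
ee_rot: [-0.87, 1.551, -0.779]
force: [2.4, 1.5, 1.0]
width: 0.0006
```

```bash
python3 n.py .628 -.108 .025 5; python3 look.py 11
```

```text
t 16.65 p [ 0.5304 -0.3267  0.1373] F [2.38 1.46 0.98] w 0.0006
[2.76 5.27 2.89] [0.05 0.19 0.22]
```

View pics/s11.png

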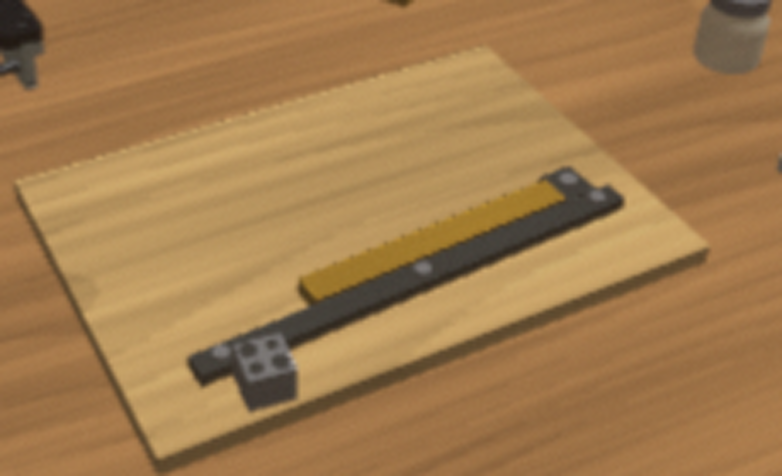

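View pics/t11.png

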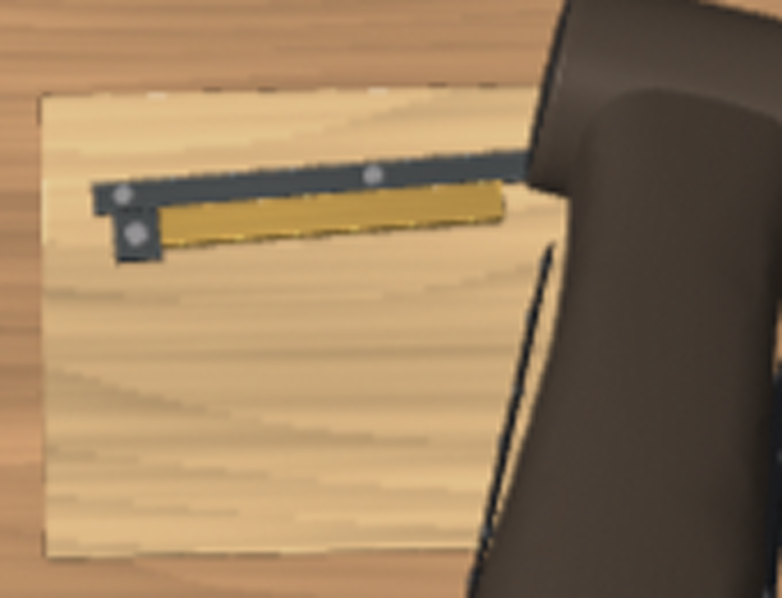

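Both views show the bar snug: it fits the corner at the stop (top crop 161,225) and lies along the fence. I'll check that it's parallel by measuring the width across the fence and bar along its length (should be a constant 45 mm).

Run:
```python
from station import arm,cams
from h import *
f=cams.grab_frame("top");p=f["pixels"];hsv=cv2.cvtColor(p,cv2.COLOR_RGB2HSV).astype(int)
g=f["pixels"].astype(float)
# sub-pixel: saturation/value profile per column
U=[];N=[];M=[]
S=hsv[:,:,1].astype(float);G=g.mean(2)
for x in range(234,300):
    c=G[130:175,x]; d=np.diff(c)
    def sub(a,i):
        w=a[max(i-2,0):i+3]; return (np.arange(max(i-2,0),max(i-2,0)+len(w))*w).sum()/w.sum()
    i=np.argmin(d); U.append((x,130+sub(np.maximum(-d,0),i)+.5))
    s=S[130:175,x]; e=np.diff(s); j=np.argmax(e); M.append((x,130+sub(np.maximum(e,0),j)+.5))
    k=j+3+np.argmin(e[j+3:j+12]); N.append((x,130+sub(np.maximum(-e,0),k)+.5))
L={}
for n,e,z in(("fence far",U,.03),("fence/bar",M,.033),("bar near",N,.033)):
    P=plane(f,e,z)[:,:2]
    a=np.polyfit(P[:,1],P[:,0],1);r=P[:,0]-np.polyval(a,P[:,1]);k=abs(r)<2*r.std()+1e-6;a=np.polyfit(P[k,1],P[k,0],1);L[n]=a
    print(n,"yaw %.2f"%np.degrees(np.arctan(-a[0])),"std mm %.2f"%(r.std()*1e3),"x at y=.135,.025,-.085:",np.polyval(a,[.135,.025,-.085]).round(4))
```

```text
fence far yaw 5.13 std mm 13.94 x at y=.135,.025,-.085: [0.6424 0.6522 0.6621]
fence/bar yaw 4.99 std mm 0.32 x at y=.135,.025,-.085: [0.6234 0.633  0.6426]
bar near yaw 4.99 std mm 0.21 x at y=.135,.025,-.085: [0.5962 0.6058 0.6154]
```

The edges are parallel (bar 4.99°, fence 5.0–5.1°). The overall width is 46 mm including a sliver of the visible side face, so there's no gap. Handing in.

```bash
python3 -c "
from station import arm;print(arm.get_state()['t'],abs(arm.get_state()['qd']).max());print(arm.job_done())"
```

```text
16.8 0.046081402102577496
the job is handed in; nothing more can be done
None
```

I lined the brass bar up against the fence, slid it left onto the stop and left it snug against both. I handed the job in at 16.8 s; no verdict was reported.

- **Fence:** I pushed the bar over with both open fingertips and held it there at about 12–13 N at the wrist for a second. I then pressed each half separately, to be sure both ends were home. These forces are at the wrist; friction with the board takes an unknown share.
- **Stop:** I pushed the bar's right end with closed fingers until it met the stop. The wrist force peaked briefly at 19.5 N, about 14 N on the stop after friction. I then eased to 11–14 N at the wrist, roughly 6–9 N on the stop, and backed away.
- **Slip on the way:** on the first try at the end push, the fingertips rose over the bar's top edge. The bar did not visibly move, and I repeated the push lower down.

**Last checks:**
- **Against the fence:** the bar's angle measured 4.99° and the fence's 5.0–5.1°. The width across both was about 46 mm, against 45 mm plus a sliver of visible side face. That leaves no measurable gap, with the cameras good to about 2 mm.
- **Against the stop:** I judged this by eye in the scene and top views, and saw no gap.
- **Weak reading:** one fit of the fence's far edge had large scatter (14 mm before outliers were dropped), so I give it less weight.
- **Bystanders:** the dapping block and jar look unmoved by eye. I did not check the mallet again at the end.
- **Arm:** it was well clear of everything, but its joints still read up to 0.05 rad/s at hand-in.

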